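# Line up the sockets by size on the socket tray

### The arm

A 6-joint arm with a two-finger parallel gripper is mounted at the origin on the work surface. World frame = base frame: x ahead of the robot, y to its left, z up, the work surface at z = 0. Lengths are in m, angles in rad, forces in N, time in s.
With the tool pointing down it reaches from about 0.225 to 0.875 m from the base axis. Payload 3.4 kg.
Tool frame: the origin (TCP) lies between the finger pads; the fingertips stand 17 mm ahead of it and the grasp point (between the pads) lies 2 mm behind it; y points along the fingers, z is the direction in which the jaws open and shut, and the axes are right-handed (so a half turn about y gives the same grasp; the last joint's range is limited). The gripper opens to 85 mm and grips with 20 to 120 N. Pads are 22 mm wide; open, the fingers measure 114 mm over their backs; the gripper's body (76 mm by 85 mm) begins 54 mm behind the grasp point. The pads swing forward as they close: fully open they stand 13 mm farther back than shut.
Start: joints at [-0.121, 0.276, 1.505, -0, 1.361, -0.121], TCP at [0.575, -0, 0.248] pointing down, gripper open.
Joint ranges: [-2.89, 2.89], [-0.75, 2.08], [0.22, 2.7], [-1.18, 4.32], [0.11, 2.71], [-2.7, 2.7]. Speed limits (rad/s): [2.57, 2.57, 3.14, 3.14, 3.14, 3.14].

### API

Orientations are given as a unit quaternion [w, x, y, z].
In Python, from rig import manip, get_image, camera_model, sign_off, spot_in, silhouettes, spot_point gives the robot as it stands.
- The arm moves only by the tool jog_arm, never from a script. Its argument "targets" is a list of rows, each a list of 3 entries, a list of its own where there are three numbers: the finger opening in m, from 0 to 0.0854, then the shift along the world's x, y, z in m, then the turn about the world's z in rad. In form: [[claw, [x, y, z], spin], ...]. A call has 1 to 10 rows; each row shifts and turns the commanded pose from where the row before left it; what a row does not reach is not made up. A row lasts 1/8 s, in which the tool goes at most 62.5 mm and 10.7 degrees, less where a joint would pass 70% of its speed; a pose out of reach is approached as far as the arm can. A call with a gripper value outside its range is refused whole. The fingers move at their own pace and stop on an object; "force" is the grip in N (left out, the last holds). Time passes only in rows, so rows that do not move let the fingers close. It gives the time, the measured TCP pose, the force and the opening at its end, in the units of the state.
- manip.get_state(): the state, without advancing time (a new reading comes with each control period).
- get_image(name): name is "scene" or "side" or "wrist"; returns (picture, depth): 480x640x3 uint8, red, green, blue; 480x640 float32, m along the optical axis (not along the pixel's ray), 0 where there is no reading.
- camera_model(name): a dict with "mtx" (3x3 intrinsics, pixels), "world_from_camera" (4x4, takes a point from camera to world coordinates). Camera axes: x right, y up, looking along -z (the intrinsics and any distortion apply to the point x, -y, -z); pixel columns grow to the right and rows downward; lengths in m; the calibration is good to about 2 mm. A picture is of the moment at which its call begins: read the wrist's pose just before it. camera_model takes no time and is no camera call; for the wrist camera it gives the pose at the moment of the call.
- sign_off(): hands the job in, once; it reports no verdict.
Trained networks look in the newest picture that a camera, given by its name, has taken for a name from the list of things; names that differ only in an ending like _2 or _b are one class to them, and where a whole thing is asked for, a point or a joint stands for the part that bears it (a point fixed in the world has none). Each returns a list of dicts, best first, with "score" (0 to 1); they miss things now and then, are a little off and sometimes report something else, mostly with a low value. They report only what shows in the picture. A call takes as long as a camera call. They do not tell look-alikes from the thing itself.
- spot_in(name, camera): "position" ([column, row] in pixels, amid what is visible of it).
- silhouettes(name, camera): "mask" (480x640 bool, what is visible of it) and "position" ([column, row] in pixels, amid what is visible of it).
- spot_point(name, camera): "position" ([column, row] in pixels: a listed point, or the origin of a listed thing).
The state is a dict: "clock": time; "qpos": joint angles; "qd": joint speeds; "effort": joint torques, N m; "position": TCP position; "ee_rot": TCP orientation; "contact_force": force on the tool from outside, world axes, zero at the start; "moment": the same for the moment, N m; "width": finger opening in m.
Only numpy, scipy, OpenCV 4.12 (cv2) and the standard library are available. Lean on these libraries where they do the work, as an engineer would, in place of code of your own. Each camera call takes 0.05 s, during which the arm holds its last target.

### The job

Tidy the four loose steel sockets onto the socket tray in order of size: stand each one upright, opening up, on the middle of a round pad, with the smallest on the pad next to the upright post and each following pad taking the next larger, so that the largest is at the far end from the post. Leave all four standing still and let go.

Things in the scene. Friction and masses are not known exactly. Their poses are not given: they have to be found in the camera images.
- socket_24: the smallest of four bright steel hexagon sockets for a ratchet, 24 mm in outer diameter and 38 mm tall, about 70 g, standing loose on the cart with its hexagonal opening up; the upper 60 % is a plain cylinder of 24 mm, the foot is a little narrower (20 mm). Origin at the centre of its underside, z up along its axis.
- socket_31: the second smallest of four bright steel hexagon sockets for a ratchet, 31 mm in outer diameter and 43 mm tall, about 120 g, standing loose on the cart with its hexagonal opening up; the upper 60 % is a plain cylinder of 31 mm, the foot is a little narrower (26 mm). Origin at the centre of its underside, z up along its axis.
- socket_38: the second largest of four bright steel hexagon sockets for a ratchet, 38 mm in outer diameter and 48 mm tall, about 190 g, standing loose on the cart with its hexagonal opening up; the upper 60 % is a plain cylinder of 38 mm, the foot is a little narrower (32 mm). Origin at the centre of its underside, z up along its axis.
- socket_46: the largest of four bright steel hexagon sockets for a ratchet, 46 mm in outer diameter and 54 mm tall, about 300 g, standing loose on the cart with its hexagonal opening up; the upper 60 % is a plain cylinder of 46 mm, the foot is a little narrower (39 mm). Origin at the centre of its underside, z up along its axis.
- rail: the socket tray: a flat aluminium plate 75 mm wide (its x), 400 mm long (its y) and 10 mm thick, fixed on the cart, lying roughly crosswise in front of the robot. Origin at the centre of its underside (on the cart's top), z up.
- pad_a: one of four equal black round pads, 54 mm in diameter and 2 mm thick, fixed in a row 75 mm apart along the middle of the tray, so that its top is 12 mm above the cart's top. The letters say nothing about the order along the row. Origin at the centre of the pad's underside (on the tray's top).
- pad_b: one of four equal black round pads, 54 mm in diameter and 2 mm thick, fixed in a row 75 mm apart along the middle of the tray, so that its top is 12 mm above the cart's top. The letters say nothing about the order along the row. Origin at the centre of the pad's underside (on the tray's top).
- pad_c: one of four equal black round pads, 54 mm in diameter and 2 mm thick, fixed in a row 75 mm apart along the middle of the tray, so that its top is 12 mm above the cart's top. The letters say nothing about the order along the row. Origin at the centre of the pad's underside (on the tray's top).
- pad_d: one of four equal black round pads, 54 mm in diameter and 2 mm thick, fixed in a row 75 mm apart along the middle of the tray, so that its top is 12 mm above the cart's top. The letters say nothing about the order along the row. Origin at the centre of the pad's underside (on the tray's top).
- post: a small black upright post with a knob on it, 40 mm tall and 24 mm wide at most, fixed on the tray at one end of the row, 62.5 mm from the centre of the nearest pad; it may be at either end (the other end has only a flat 12 mm steel disc, 3 mm high). Origin at the centre of its foot (on the tray's top).
Things that resemble listed ones, but are neither listed nor needed, are in the scene too. Leave any red look-alike of the socket_38 alone. What is shaped like the socket_46 but orange is not meant.

How it is judged:
At the end, for the whole second after the job is handed in: Counted from the post, the pads carry the 24, 31, 38 and 46 mm sockets in that order; each stands on its pad within 12 mm of the pad's centre both along and across the row, its underside within 4 mm of the pad's top, upright within 0.1 rad, and at rest (horizontal distance between socket_24 and post between 0.0505 and 0.0745 m and x of socket_24 in the frame of rail between -0.012 and 0.012 m and height (world z) of socket_24 between 0.008 and 0.016 m and angle between each of socket_24, socket_31, socket_38, socket_46's own z axis and vertical below 0.1 rad and linear speed of each of socket_24, socket_31, socket_38, socket_46 below 0.02 m/s and angular speed of each of socket_24, socket_31, socket_38, socket_46 below 0.2 rad/s and horizontal distance between socket_31 and post between 0.1255 and 0.1495 m and x of socket_31 in the frame of rail between -0.012 and 0.012 m and height (world z) of socket_31 between 0.008 and 0.016 m and horizontal distance between socket_38 and post between 0.2005 and 0.2245 m and x of socket_38 in the frame of rail between -0.012 and 0.012 m and height (world z) of socket_38 between 0.008 and 0.016 m and horizontal distance between socket_46 and post between 0.2755 and 0.2995 m and x of socket_46 in the frame of rail between -0.012 and 0.012 m and height (world z) of socket_46 between 0.008 and 0.016 m); the robot touches nothing.
It also fails if it takes over 93 s, if anything falls off the work surface, if the arm or the gripper's body presses on something with over 40 N, if the wrist force passes 120 N, or if a joint passes its speed limit or range.

## Working session

There is one attempt and no reset: what is moved stays moved. The work goes in short steps, Python scripts to look and compute and a tool call to move; the robot and the scene stay as the last step left them, time stands still between calls to the robot, and variables do not carry over. Pictures are saved under pics/ and viewed, and the job is handed in when it is done.

Besides the shell and the picture viewer there is one more tool, called as a command line: name --argument value ..., lists and objects as JSON in quotes. jog_arm: Moves the arm, as the interface text tells. Its arguments: {"type":"object","properties":{"targets":{"type":"array","items":{"type":"array"}},"force":{"type":"number"}},"required":["targets"]}

```bash
mkdir -p pics; python3 - <<'E'
from rig import *
import cv2,numpy as np
print(manip.get_state())
for n in ["scene","side","wrist"]:
    p,d=get_image(n); cv2.imwrite(f"pics/{n}0.png",p[:,:,::-1]); np.savez(f"/tmp/{n}0.npz",p=p,d=d)
    m=camera_model(n); print(n,{k:np.round(v,3).tolist() if hasattr(v,'shape') else v for k,v in m.items()})
E
```

```text
{'clock': 0.0, 'qpos': array([-1.21014769e-01,  2.76629484e-01,  1.50614470e+00, -5.27997425e-06,
        1.36069571e+00, -1.21014530e-01]), 'qd': array([-4.39557674e-04,  8.18512476e-05,  3.86018486e-04, -5.96314414e-04,
       -5.33054201e-04,  1.78551441e-04]), 'effort': array([ 6.20495921e-04, -4.16768074e+01, -2.45808578e+01, -1.52056768e-04,
        1.11346930e-02,  1.69860516e-05]), 'position': array([5.74501626e-01, 4.49178485e-05, 2.47415406e-01]), 'ee_rot': array([ 0.49958934, -0.50041066,  0.50052097, -0.49947816]), 'contact_force': array([-0.59965545, -0.07307623, -0.05949113]), 'moment': array([-0.05034319, -0.03399191,  0.00661932]), 'width': 0.08537806244217869}
scene {'mtx': [[571.166, 0.0, 312.766], [0.0, 571.166, 237.852], [0.0, 0.0, 1.0]], 'world_from_camera': [[-0.73, -0.532, 0.43, 0.947], [0.684, -0.578, 0.445, 0.456], [0.012, 0.619, 0.786, 0.879], [0.0, 0.0, 0.0, 1.0]]}
side {'mtx': [[439.506, 0.0, 323.509], [0.0, 439.506, 239.391], [0.0, 0.0, 1.0]], 'world_from_camera': [[0.972, 0.147, -0.185, 0.395], [-0.237, 0.634, -0.736, -0.481], [0.009, 0.759, 0.651, 0.483], [0.0, 0.0, 0.0, 1.0]]}
wrist {'mtx': [[331.791, 0.0, 314.338], [0.0, 331.791, 239.575], [0.0, 0.0, 1.0]], 'world_from_camera': [[1.0, -0.001, 0.001, 0.574], [0.001, 0.963, 0.27, 0.068], [-0.001, -0.27, 0.963, 0.373], [0.0, 0.0, 0.0, 1.0]]}
```

View pics/scene0.png

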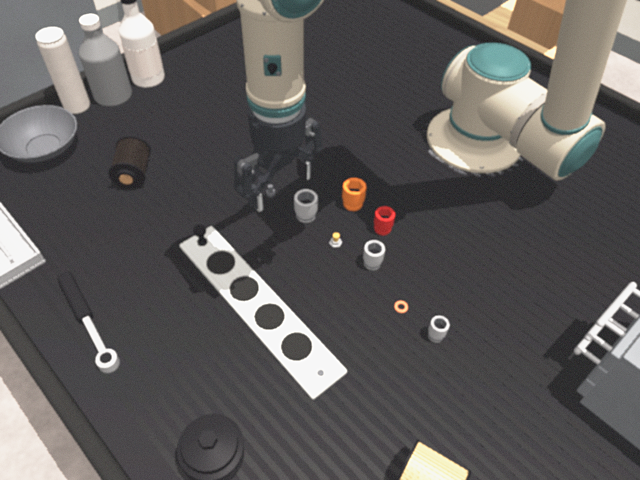

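View pics/side0.png

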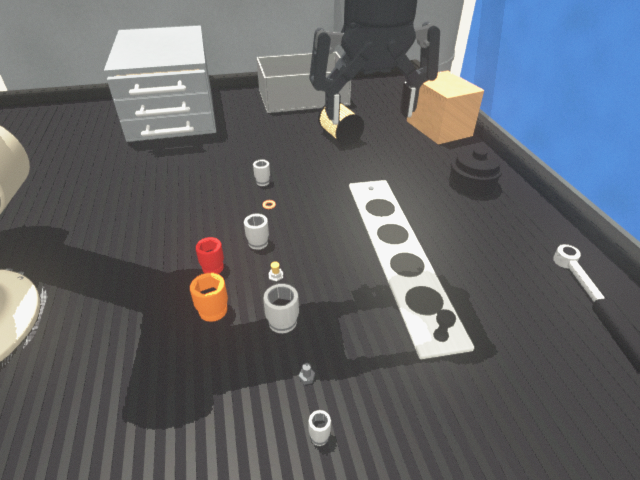

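View pics/wrist0.png

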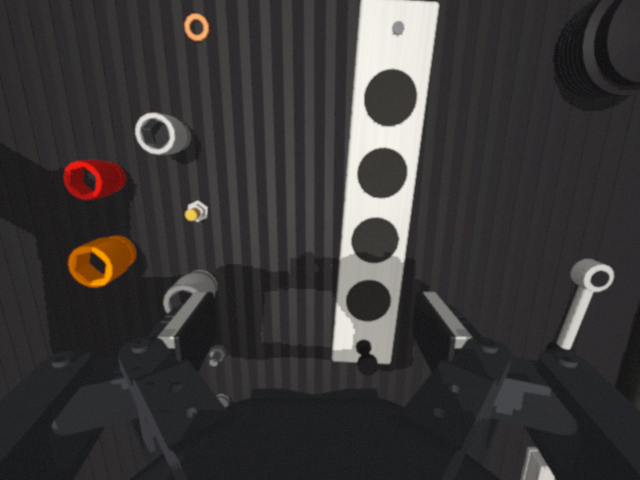

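The scene shows four steel sockets. In the side view they are at about (320,428), (282,308), (257,231) and (262,172). The red and orange look-alikes are at (210,255) and (210,297). The post is at the near end of the tray in the side view, (443,328), which is -y. Next I'll measure them.

```bash
cat > h.py <<'E'
from rig import *
import cv2,numpy as np
def cloud(n,d,cm):
    K=cm["mtx"];T=np.array(cm["world_from_camera"])
    v,u=np.mgrid[0:480,0:640]
    x=(u-K[0][2])/K[0][0]*d; y=(v-K[1][2])/K[1][1]*d
    P=np.stack([x,-y,-d,np.ones_like(d)],-1)@T.T
    return P[...,:3]
def circ(x,y):
    A=np.c_[2*x,2*y,np.ones_like(x)]; s=np.linalg.lstsq(A,x*x+y*y,rcond=None)[0]
    return s[0],s[1],np.sqrt(max(0,s[2]+s[0]**2+s[1]**2))
E
python3 - <<'E'
from h import *
for n in ["scene","side","wrist"]:
    p,d=get_image(n); cm=camera_model(n); P=cloud(n,d,cm)
    print("==",n, "dist" , cm.keys())
    for name in ["socket_24","socket_31","socket_38","socket_46"]:
        for r in silhouettes(name,n):
            m=r["mask"]&(d>0); Q=P[m]
            if len(Q)<20: continue
            zt=np.percentile(Q[:,2],97); R=Q[(Q[:,2]>zt-0.005)]
            c=cv2.minEnclosingCircle(R[:,:2].astype(np.float32))
            col=p[m].mean(0).astype(int)
            print(name,round(r["score"],2),np.round(r["position"]),len(Q),"ztop %.4f"%zt,"mec",np.round(c[0],4),round(c[1],4),"fit",np.round(circ(R[:,0],R[:,1]),4),col)
    for name in ["pad_a","post","rail"]:
        for r in spot_point(name,n):
            u,v=np.round(r["position"]).astype(int); print(name,round(r["score"],2),u,v,np.round(P[v,u],4) if 0<=v<480 and 0<=u<640 else None)
    for r in silhouettes("pad_a",n):
        m=r["mask"]&(d>0);Q=P[m]
        c=cv2.minEnclosingCircle(Q[:,:2].astype(np.float32))
        print("padmask",round(r["score"],2),np.round(r["position"]),np.round(np.median(Q,0),4),"mec",np.round(c[0],4),round(c[1],4))
    for r in silhouettes("rail",n):
        m=r["mask"]&(d>0);Q=P[m]; print("rail",r["score"],cv2.minAreaRect(Q[:,:2].astype(np.float32)),np.median(Q[:,2]))
E
```

```text
== scene dist dict_keys(['mtx', 'world_from_camera'])
socket_24 0.8 [352. 191.] 695 ztop 0.0556 mec [ 0.3452 -0.0525] 0.0242 fit [ 0.3458 -0.0516  0.0197] [191 110  57]
socket_24 0.74 [304. 205.] 686 ztop 0.0558 mec [ 0.4384 -0.0946] 0.0239 fit [ 0.4381 -0.0938  0.0197] [128 126 125]
socket_24 0.71 [438. 329.] 408 ztop 0.0443 mec [0.4581 0.2597] 0.0164 fit [0.4584 0.2583 0.0129] [149 147 147]
socket_24 0.71 [384. 220.] 438 ztop 0.0498 mec [0.351  0.0352] 0.0193 fit [0.3508 0.0354 0.0159] [176  52  51]
socket_24 0.66 [371. 254.] 514 ztop 0.0498 mec [0.4256 0.0784] 0.0201 fit [0.4259 0.0784 0.0161] [155 152 152]
socket_31 0.8 [352. 191.] 695 ztop 0.0556 mec [ 0.3452 -0.0525] 0.0242 fit [ 0.3458 -0.0516  0.0197] [191 110  57]
socket_31 0.74 [304. 205.] 686 ztop 0.0558 mec [ 0.4384 -0.0946] 0.0239 fit [ 0.4381 -0.0938  0.0197] [128 126 125]
socket_31 0.71 [438. 329.] 408 ztop 0.0443 mec [0.4581 0.2597] 0.0164 fit [0.4584 0.2583 0.0129] [149 147 147]
socket_31 0.71 [384. 220.] 438 ztop 0.0498 mec [0.351  0.0352] 0.0193 fit [0.3508 0.0354 0.0159] [176  52  51]
socket_31 0.66 [371. 254.] 51
[... 7716 characters left out ...]
_a 0.95 380 172 [0.6448 0.0415 0.0113]
pad_a 0.94 368 298 [ 0.6383 -0.1057  0.0123]
pad_a 0.88 374 239 [ 0.6418 -0.0328  0.0124]
pad_a 0.65 388 100 [0.6493 0.1134 0.01  ]
post 0.8 363 344 [ 0.6341 -0.1651  0.0169]
rail 0.71 375 204 [0.6413 0.0067 0.0104]
padmask 0.9 [370. 298.] [ 0.6377 -0.1084  0.0118] mec [ 0.6383 -0.1094] 0.0279
padmask 0.88 [388.  98.] [0.6501 0.116  0.0116] mec [0.6509 0.1155] 0.028
padmask 0.81 [375. 238.] [ 0.6416 -0.033   0.0117] mec [ 0.6418 -0.0341] 0.0281
padmask 0.78 [378. 173.] [0.6459 0.0415 0.0117] mec [0.6462 0.0403] 0.0278
rail 0.58 ((0.6452197432518005, 0.004809916019439697), (0.4017494320869446, 0.07853560894727707), 86.73609924316406) 0.009612525118579629
```

Three cameras agree within about 2 mm:

| Thing | x (m) | y (m) |
|---|---|---|
| socket_24 | 0.448 | -0.2605 |
| socket_31 | 0.457 | 0.259 |
| socket_38 | 0.425 | 0.079 |
| socket_46 | 0.4365 | -0.094 |
| pad 1 (next to the post) | 0.638 | -0.1095 |
| pad 2 | 0.642 | -0.0345 |
| pad 3 | 0.6464 | 0.040 |
| pad 4 | 0.6506 | 0.115 |

I'll start with socket_46.

jog_arm --targets '[[0.085, [-0.023, -0.0157, -0.0245], 0], [0.085, [-0.023, -0.0157, -0.0245], 0], [0.085, [-0.023, -0.0157, -0.0245], 0], [0.085, [-0.023, -0.0157, -0.0245], 0], [0.085, [-0.023, -0.0157, -0.0245], 0], [0.085, [-0.023, -0.0155, -0.0245], 0], [0.085, [0, 0, 0], 0]]' --force 40

```text
clock: 2.52
position: [0.4342, -0.0938, 0.1]
ee_rot: [0.499, -0.5, 0.502, -0.499]
contact_force: [-0.8, 0.5, 0.0]
width: 0.0849
```

jog_arm --targets '[[0.085, [0.002, 0, -0.025], 0], [0.085, [0, 0, -0.025], 0], [0.085, [0, 0, -0.018], 0], [0.085, [0, 0, 0], 0], [0.03, [0, 0, 0], 0], [0.03, [0, 0, 0], 0], [0.03, [0, 0, 0], 0], [0.03, [0, 0, 0], 0], [0.03, [0, 0, 0], 0]]'

```text
clock: 3.65
position: [0.4389, -0.094, 0.0343]
ee_rot: [-0.5, 0.5, -0.5, 0.5]
contact_force: [-1.0, 1.7, 5.2]
width: 0.0454
```

jog_arm --targets '[[0.03, [0, 0, 0], 0], [0.03, [0, 0, 0], 0], [0.03, [0, 0, 0.02], 0], [0.03, [0, 0, 0.03], 0], [0.03, [0, 0, 0.04], 0], [0.03, [0, 0, 0], 0]]'

```text
clock: 4.4
position: [0.4412, -0.0948, 0.126]
ee_rot: [-0.501, 0.499, -0.498, 0.502]
contact_force: [0.9, 0.1, -3.5]
width: 0.0451
```

```bash
python3 - <<'E'
from h import *
for n in ["side","wrist"]:
    p,d=get_image(n); cv2.imwrite(f"pics/{n}1.png",p[:,:,::-1])
s=manip.get_state();print(s["position"],s["width"],s["contact_force"],s["clock"])
E
```

```text
[ 0.43843483 -0.09376391  0.12301423] 0.04487933420948918 [-0.63479996  0.55683131 -4.35714957] 4.5
```

View pics/side1.png

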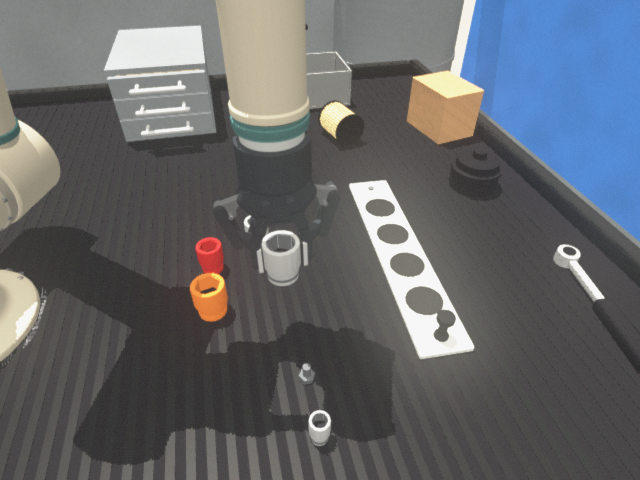

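View pics/wrist1.png

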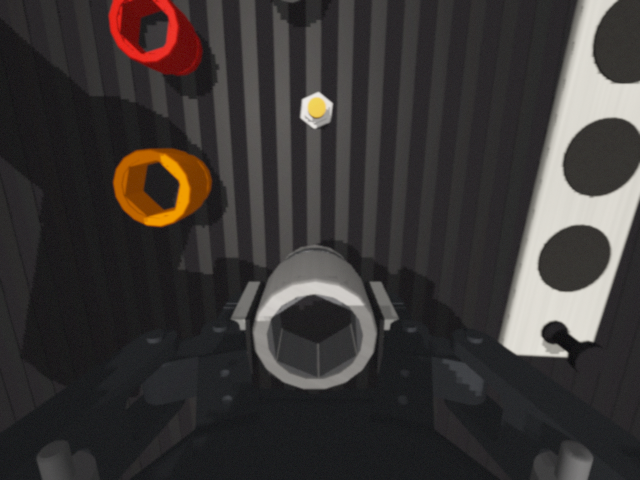

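It shows socket_46 held upright between the pads at side (282,258). In the wrist view it's centred between the fingers. Next it goes to pad 4.

jog_arm --targets '[[0.03, [0.0265, 0.0261, 0], 0], [0.03, [0.0265, 0.0261, 0], 0], [0.03, [0.0265, 0.0261, 0], 0], [0.03, [0.0265, 0.0261, 0], 0], [0.03, [0.0265, 0.0261, 0], 0], [0.03, [0.0265, 0.0261, 0], 0], [0.03, [0.0265, 0.0261, 0], 0], [0.03, [0.0265, 0.0262, 0], 0], [0.03, [0, 0, 0], 0], [0.03, [0, 0, 0], 0]]'

```text
clock: 5.75
position: [0.6492, 0.1146, 0.1208]
ee_rot: [-0.499, 0.502, -0.501, 0.499]
contact_force: [0.5, -0.2, -4.3]
width: 0.0451
```

jog_arm --targets '[[0.03, [0, 0, -0.025], 0], [0.03, [0, 0, -0.025], 0], [0.03, [0, 0, -0.02], 0], [0.03, [0, 0, 0], 0], [0.03, [0, 0, 0], 0]]'

```text
clock: 6.38
position: [0.651, 0.1143, 0.0538]
ee_rot: [-0.5, 0.5, -0.5, 0.5]
contact_force: [0.8, -0.2, -2.8]
width: 0.0447
```

jog_arm --targets '[[0.03, [0, 0, -0.004], 0], [0.03, [0, 0, -0.003], 0], [0.03, [0, 0, 0], 0]]'

```text
clock: 6.75
position: [0.6511, 0.1149, 0.0465]
ee_rot: [0.5, -0.5, 0.5, -0.5]
contact_force: [0.0, 0.8, -3.4]
width: 0.0449
```

```bash
python3 - <<'E'
from h import *
for n in ["side"]:
    p,d=get_image(n); cv2.imwrite(f"pics/{n}2.png",cv2.resize(p[100:400,200:600,::-1],None,fx=2,fy=2))
s=manip.get_state();print(s["position"],s["width"],s["contact_force"],s["clock"])
E
```

```text
[0.65104935 0.11494018 0.04647947] 0.045333776885066845 [ 0.00797011 -0.52895611 -3.74243708] 6.8
```

View pics/side2.png

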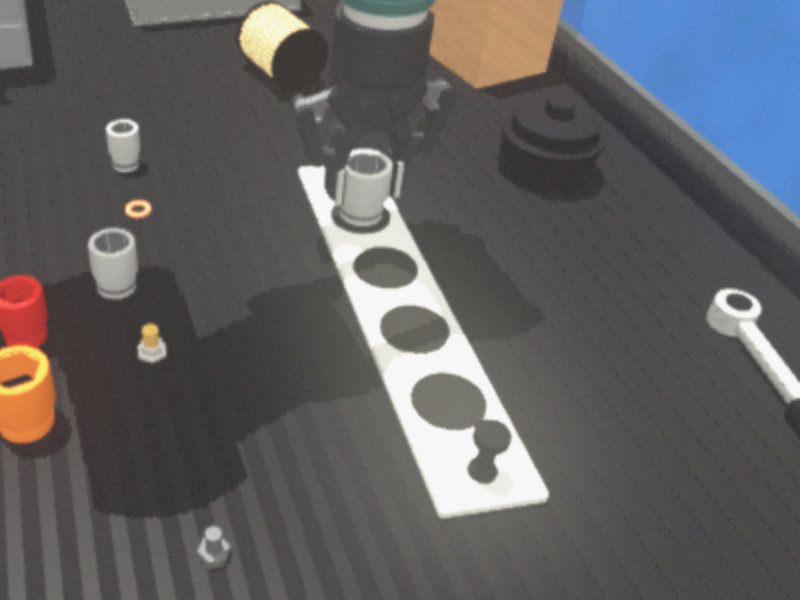

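It shows socket_46 just above the far pad and centred on it, at crop (362,215). I'll lower it slightly and release.

jog_arm --targets '[[0.03, [0, 0, -0.0015], 0], [0.03, [0, 0, 0], 0], [0.055, [0, 0, 0], 0], [0.075, [0, 0, 0], 0], [0.085, [0, 0, 0], 0], [0.085, [0, 0, 0], 0], [0.085, [0, 0, 0.025], 0], [0.085, [0, 0, 0.035], 0]]'

```text
clock: 7.8
position: [0.6501, 0.1148, 0.1041]
ee_rot: [-0.499, 0.501, -0.501, 0.499]
contact_force: [1.0, 0.2, -0.2]
width: 0.0852
```

jog_arm --targets '[[0.085, [-0.0376, -0.006, 0], 0], [0.085, [-0.0376, -0.006, 0], 0], [0.085, [-0.0376, -0.006, 0], 0], [0.085, [-0.0376, -0.006, 0], 0], [0.085, [-0.0376, -0.006, 0], 0], [0.085, [-0.0376, -0.006, 0], 0], [0.085, [0, 0, 0], 0], [0.085, [0, 0, 0], 0]]'

```text
clock: 8.8
position: [0.4268, 0.0789, 0.1053]
ee_rot: [-0.501, 0.499, -0.499, 0.501]
contact_force: [0.3, -0.4, 0.2]
width: 0.0852
```

```bash
python3 - <<'E'
from h import *
s=manip.get_state();print(s["position"],s["width"],s["contact_force"],s["clock"])
for n in ["wrist","side"]:
    p,d=get_image(n); cm=camera_model(n);P=cloud(n,d,cm);cv2.imwrite(f"pics/{n}3.png",p[:,:,::-1])
    for r in silhouettes("socket_38",n):
            m=r["mask"]&(d>0); Q=P[m]
            if len(Q)<20: continue
            zt=np.percentile(Q[:,2],97); R=Q[(Q[:,2]>zt-0.005)]
            c=cv2.minEnclosingCircle(R[:,:2].astype(np.float32))
            print(n,round(r["score"],2),np.round(r["position"]),"ztop %.4f"%zt,"mec",np.round(c[0],4),round(c[1],4))
E
```

```text
[0.42678603 0.0789245  0.10534624] 0.08516273156079879 [ 0.31250228 -0.40715719  0.1869355 ] 8.8
wrist 0.93 [217. 300.] ztop 0.0476 mec [0.3596 0.0527] 0.0294
wrist 0.89 [314. 260.] ztop 0.0484 mec [0.4245 0.0799] 0.0192
wrist 0.63 [224. 390.] ztop 0.0269 mec [ 0.3584 -0.0346] 0.0082
wrist 0.62 [635. 202.] ztop 0.0226 mec [0.6362 0.1125] 0.0125
side 0.95 [383. 194.] ztop 0.0665 mec [0.6497 0.1158] 0.0238
side 0.93 [261. 175.] ztop 0.1609 mec [0.4371 0.0691] 0.006
side 0.8 [207. 298.] ztop 0.0546 mec [ 0.3439 -0.0505] 0.0234
side 0.78 [317. 430.] ztop 0.0384 mec [ 0.4486 -0.2603] 0.012
side 0.73 [208. 255.] ztop 0.0486 mec [0.3482 0.0363] 0.0195
```

View pics/wrist3.png

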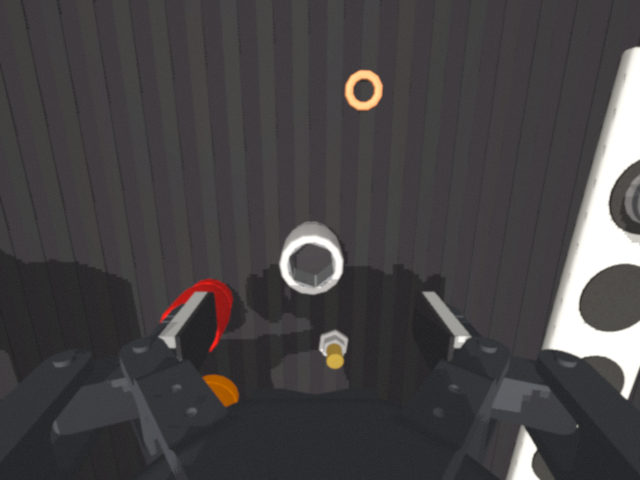

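It shows socket_38 centred between the fingers at (314,260), with red at (205,300) outside the left one. The side view puts socket_46 at (0.650,0.116) with its top at 66 mm, so it's well placed. Now descend with a narrower opening.

jog_arm --targets '[[0.062, [0, 0.001, -0.025], 0], [0.062, [0, 0, -0.026], 0], [0.062, [0, 0, -0.025], 0], [0.062, [0, 0, 0], 0], [0.025, [0, 0, 0], 0], [0.025, [0, 0, 0], 0], [0.025, [0, 0, 0], 0], [0.025, [0, 0, 0], 0], [0.025, [0, 0, 0], 0], [0.025, [0, 0, 0], 0]]'

```text
clock: 10.25
position: [0.4263, 0.0799, 0.0297]
ee_rot: [0.501, -0.499, 0.499, -0.501]
contact_force: [0.2, 0.3, 6.2]
width: 0.037
```

jog_arm --targets '[[0.025, [0, 0, 0.02], 0], [0.025, [0, 0, 0.03], 0], [0.025, [0, 0, 0.04], 0], [0.025, [0, 0, 0], 0], [0.025, [0, 0, 0], 0]]'

```text
clock: 10.88
position: [0.4245, 0.0799, 0.1181]
ee_rot: [-0.5, 0.5, -0.5, 0.5]
contact_force: [1.0, -0.4, -2.1]
width: 0.0371
```

```bash
python3 - <<'E'
from h import *
for n in ["side"]:
    p,d=get_image(n); cv2.imwrite(f"pics/{n}4.png",p[:,:,::-1])
s=manip.get_state();print(s["position"],s["width"],s["contact_force"],s["clock"])
E
```

```text
[0.42407516 0.07983189 0.11764026] 0.03696269199960133 [-0.103245   -0.63208156 -2.78462379] 10.925
```

View pics/side4.png

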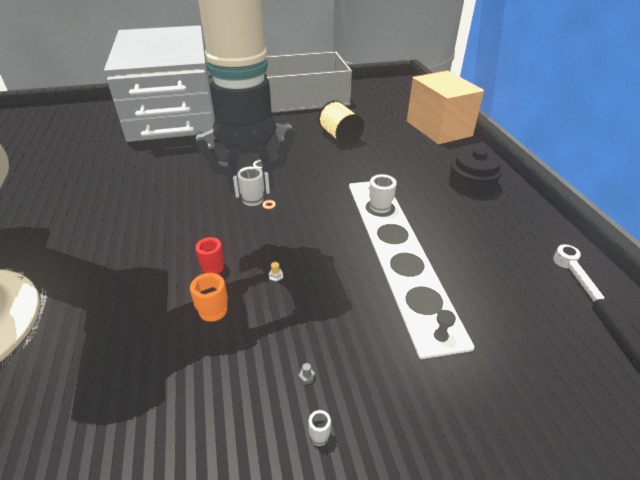

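It shows socket_38 held upright at (251,185), and socket_46 standing on the far pad at (382,194). Next, pad 3.

jog_arm --targets '[[0.025, [0.0369, -0.0066, 0], 0], [0.025, [0.0369, -0.0066, 0], 0], [0.025, [0.0369, -0.0066, 0], 0], [0.025, [0.0369, -0.0066, 0], 0], [0.025, [0.0369, -0.0066, 0], 0], [0.025, [0.0369, -0.0066, 0], 0], [0.025, [0, 0, 0], 0], [0.025, [0, 0, -0.025], 0], [0.025, [0, 0, -0.025], 0], [0.025, [0, 0, -0.02], 0]]'

```text
clock: 12.18
position: [0.6441, 0.0406, 0.0459]
ee_rot: [0.499, -0.501, 0.501, -0.499]
contact_force: [-0.0, 0.7, -1.7]
width: 0.0368
```

jog_arm --targets '[[0.025, [0, 0, -0.004], 0], [0.025, [0, 0, 0], 0], [0.025, [0, 0, 0], 0]]'

```text
clock: 12.55
position: [0.6474, 0.0403, 0.0456]
ee_rot: [-0.5, 0.5, -0.5, 0.5]
contact_force: [-0.2, -0.3, -1.5]
width: 0.037
```

```bash
python3 - <<'E'
from h import *
for n in ["side"]:
    p,d=get_image(n); cv2.imwrite(f"pics/{n}5.png",cv2.resize(p[100:400,200:600,::-1],None,fx=2,fy=2))
s=manip.get_state();print(s["position"],s["width"],s["contact_force"],s["clock"])
E
```

```text
[0.64748364 0.04029063 0.04572129] 0.03703172841199969 [-0.07689277  0.10044636 -2.40421813] 12.6
```

View pics/side5.png

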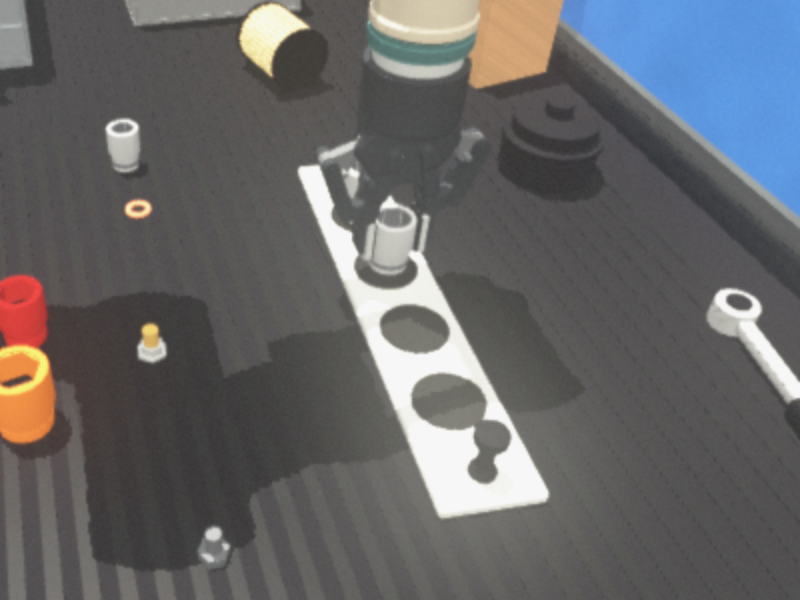

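It shows socket_38 a few mm above pad 3, at crop (390,268). Lower and release.

jog_arm --targets '[[0.025, [0, 0, -0.002], 0], [0.025, [0, 0, -0.0015], 0], [0.025, [0, 0, 0], 0], [0.025, [0, 0, 0], 0]]'

```text
clock: 13.1
position: [0.647, 0.0403, 0.0418]
ee_rot: [-0.5, 0.5, -0.5, 0.5]
contact_force: [-1.0, -0.9, 1.3]
width: 0.0371
```

jog_arm --targets '[[0.045, [0, 0, 0], 0], [0.065, [0, 0, 0], 0], [0.08, [0, 0, 0], 0], [0.08, [0, 0, 0], 0], [0.08, [0, 0, 0.025], 0], [0.08, [0, 0, 0.04], 0], [0.08, [0, 0, 0], 0]]'

```text
clock: 13.98
position: [0.6494, 0.0402, 0.1099]
ee_rot: [-0.502, 0.498, -0.498, 0.502]
contact_force: [-0.6, -0.1, 0.1]
width: 0.0802
```

jog_arm --targets '[[0.08, [-0.0236, 0.0273, 0], 0], [0.08, [-0.0236, 0.0273, 0], 0], [0.08, [-0.0236, 0.0273, 0], 0], [0.08, [-0.0236, 0.0273, 0], 0], [0.08, [-0.0236, 0.0273, 0], 0], [0.08, [-0.0236, 0.0273, 0], 0], [0.08, [-0.0236, 0.0273, 0], 0], [0.08, [-0.0236, 0.0273, 0], 0], [0.065, [0, 0, 0], 0], [0.065, [0, 0, 0], 0]]'

```text
clock: 15.22
position: [0.4581, 0.2584, 0.1059]
ee_rot: [-0.5, 0.5, -0.5, 0.5]
contact_force: [0.3, 0.1, 0.4]
width: 0.065
```

```bash
python3 - <<'E'
from h import *
s=manip.get_state();print(s["position"],s["width"],s["contact_force"],s["clock"])
for n in ["wrist","side"]:
    p,d=get_image(n); cm=camera_model(n);P=cloud(n,d,cm);cv2.imwrite(f"pics/{n}6.png",p[:,:,::-1])
    for r in silhouettes("socket_38",n):
            m=r["mask"]&(d>0); Q=P[m]
            if len(Q)<20: continue
            zt=np.percentile(Q[:,2],97); R=Q[(Q[:,2]>zt-0.005)]
            c=cv2.minEnclosingCircle(R[:,:2].astype(np.float32))
            print(n,round(r["score"],2),np.round(r["position"]),"ztop %.4f"%zt,"mec",np.round(c[0],4),round(c[1],4))
E
```

```text
[0.4581282  0.25841868 0.10589157] 0.064961980395408 [0.27899943 0.06020354 0.41058179] 15.225
wrist 0.84 [311. 258.] ztop 0.0436 mec [0.4569 0.2602] 0.0155
side 0.94 [209. 253.] ztop 0.0486 mec [0.3482 0.0357] 0.0197
side 0.87 [394. 221.] ztop 0.0603 mec [0.6461 0.0396] 0.0196
side 0.85 [208. 297.] ztop 0.0547 mec [ 0.344  -0.0509] 0.0234
side 0.84 [381. 195.] ztop 0.0665 mec [0.6501 0.1148] 0.0237
side 0.77 [318. 426.] ztop 0.0385 mec [ 0.4485 -0.2605] 0.012
side 0.59 [264. 172.] ztop 0.0437 mec [0.456  0.2591] 0.0159
```

View pics/wrist6.png

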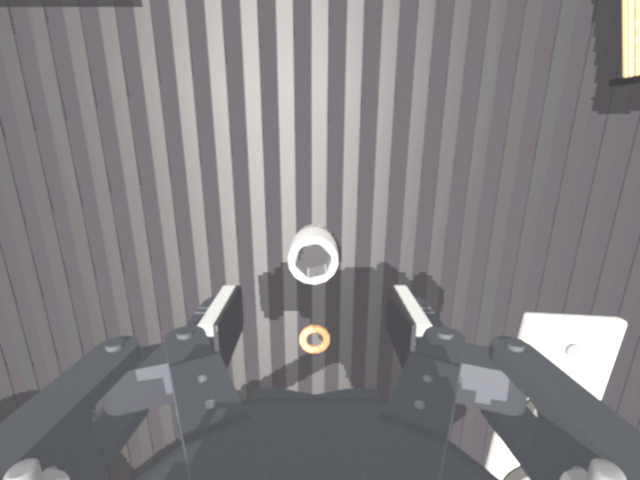

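It shows socket_31 centred between the fingers at (313,258), and socket_38 measures (0.646,0.040) on pad 3. Grasp it.

jog_arm --targets '[[0.06, [0, 0.001, -0.03], 0], [0.06, [0, 0, -0.03], 0], [0.06, [0, 0, -0.0215], 0], [0.06, [0, 0, 0], 0], [0.018, [0, 0, 0], 0], [0.018, [0, 0, 0], 0], [0.018, [0, 0, 0], 0], [0.018, [0, 0, 0], 0], [0.018, [0, 0, 0], 0], [0.018, [0, 0, 0], 0]]'

```text
clock: 16.68
position: [0.459, 0.2599, 0.026]
ee_rot: [0.501, -0.499, 0.499, -0.5]
contact_force: [0.2, -0.7, 6.7]
width: 0.0301
```

jog_arm --targets '[[0.018, [0, 0, 0.02], 0], [0.018, [0, 0, 0.03], 0], [0.018, [0, 0, 0.04], 0], [0.018, [0, 0, 0], 0], [0.018, [0, 0, 0], 0]]'

```text
clock: 17.3
position: [0.4572, 0.2594, 0.1143]
ee_rot: [-0.5, 0.5, -0.5, 0.5]
contact_force: [-1.0, -0.0, -1.2]
width: 0.0299
```

```bash
python3 - <<'E'
from h import *
for n in ["side"]:
    p,d=get_image(n); cv2.imwrite(f"pics/{n}7.png",p[:,:,::-1])
s=manip.get_state();print(s["position"],s["width"],s["contact_force"],s["clock"])
E
```

```text
[0.45690477 0.2593052  0.11371384] 0.029817961700107136 [-0.10336622 -0.83107175 -1.37092573] 17.35
```

View pics/side7.png

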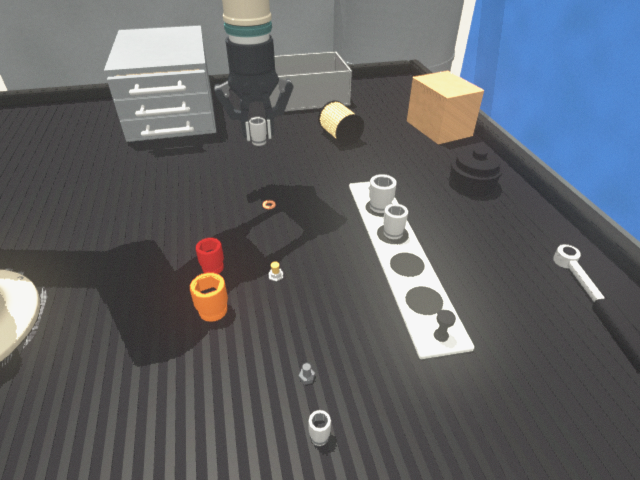

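It shows socket_31 held upright at (258,130), with the other two standing on the tray. Next, pad 2.

jog_arm --targets '[[0.018, [0.0185, -0.0294, 0], 0], [0.018, [0.0185, -0.0294, 0], 0], [0.018, [0.0185, -0.0294, 0], 0], [0.018, [0.0185, -0.0294, 0], 0], [0.018, [0.0185, -0.0294, 0], 0], [0.018, [0.0185, -0.0294, 0], 0], [0.018, [0.0185, -0.0294, 0], 0], [0.018, [0.0185, -0.0294, 0], 0], [0.018, [0.0185, -0.0294, 0], 0], [0.018, [0.0185, -0.0299, 0], 0]]'

```text
clock: 18.6
position: [0.6424, -0.0356, 0.1126]
ee_rot: [0.499, -0.501, 0.501, -0.499]
contact_force: [-1.0, -0.5, -1.7]
width: 0.03
```

jog_arm --targets '[[0.018, [0, 0, 0], 0], [0.018, [0, 0, -0.025], 0], [0.018, [0, 0, -0.025], 0], [0.018, [0, 0, -0.02], 0], [0.018, [0, 0, -0.004], 0], [0.018, [0, 0, 0], 0], [0.018, [0, 0, 0], 0]]'

```text
clock: 19.48
position: [0.6436, -0.0347, 0.0416]
ee_rot: [0.5, -0.5, 0.5, -0.5]
contact_force: [1.0, 0.5, -0.8]
width: 0.0301
```

```bash
python3 - <<'E'
from h import *
for n in ["side"]:
    p,d=get_image(n); cv2.imwrite(f"pics/{n}8.png",cv2.resize(p[100:400,200:600,::-1],None,fx=2,fy=2))
s=manip.get_state();print(s["position"],s["width"],s["contact_force"],s["clock"])
E
```

```text
[ 0.64363625 -0.03475346  0.041762  ] 0.029726300232003382 [ 0.1436144   0.34675167 -0.90363589] 19.525
```

View pics/side8.png

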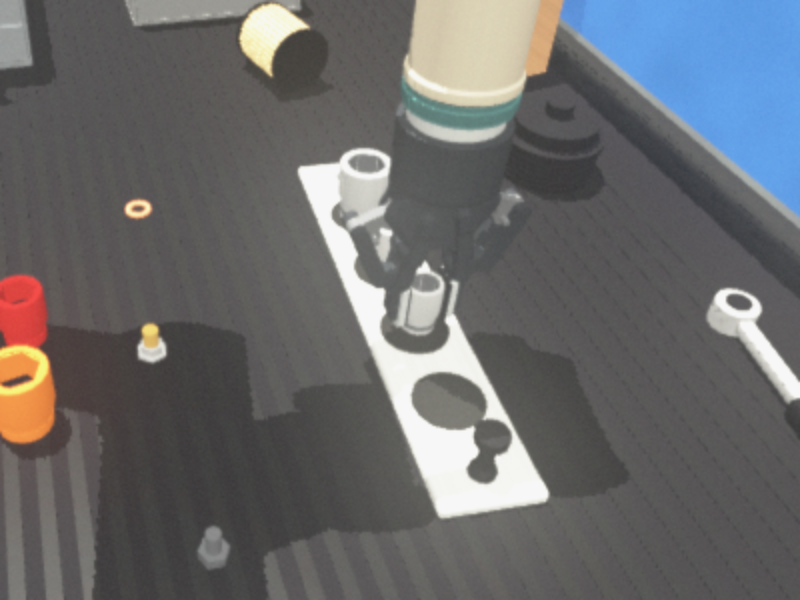

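It shows socket_31 a few mm above pad 2, at crop (418,325). Lower and release.

jog_arm --targets '[[0.018, [0, 0, -0.002], 0], [0.018, [0, 0, -0.0015], 0], [0.018, [0, 0, 0], 0], [0.018, [0, 0, 0], 0]]'

```text
clock: 20.02
position: [0.6432, -0.0349, 0.038]
ee_rot: [-0.5, 0.5, -0.5, 0.5]
contact_force: [-0.8, 1.1, 4.7]
width: 0.0304
```

jog_arm --targets '[[0.04, [0, 0, 0], 0], [0.055, [0, 0, 0], 0], [0.07, [0, 0, 0], 0], [0.07, [0, 0, 0], 0], [0.07, [0, 0, 0.025], 0], [0.07, [0, 0, 0.04], 0], [0.07, [0, 0, 0], 0]]'

```text
clock: 20.9
position: [0.6456, -0.0352, 0.1058]
ee_rot: [-0.502, 0.498, -0.498, 0.502]
contact_force: [0.0, -1.5, -0.4]
width: 0.0699
```

jog_arm --targets '[[0.07, [-0.0243, -0.0282, 0], 0], [0.07, [-0.0243, -0.0282, 0], 0], [0.07, [-0.0243, -0.0282, 0], 0], [0.07, [-0.0243, -0.0282, 0], 0], [0.07, [-0.0243, -0.0282, 0], 0], [0.07, [-0.0243, -0.0282, 0], 0], [0.07, [-0.0243, -0.0282, 0], 0], [0.06, [-0.0243, -0.0282, 0], 0], [0.06, [0, 0, 0], 0], [0.06, [0, 0, 0], 0]]'

```text
clock: 22.15
position: [0.4485, -0.26, 0.1018]
ee_rot: [0.5, -0.5, 0.501, -0.5]
contact_force: [-0.0, -0.2, 0.3]
width: 0.06
```

```bash
python3 - <<'E'
from h import *
s=manip.get_state();print(s["position"],s["width"],s["contact_force"],s["clock"])
for n in ["wrist","side"]:
    p,d=get_image(n); cm=camera_model(n);P=cloud(n,d,cm);cv2.imwrite(f"pics/{n}9.png",p[:,:,::-1])
    for r in silhouettes("socket_38",n):
            m=r["mask"]&(d>0); Q=P[m]
            if len(Q)<20: continue
            zt=np.percentile(Q[:,2],97); R=Q[(Q[:,2]>zt-0.005)]
            c=cv2.minEnclosingCircle(R[:,:2].astype(np.float32))
            print(n,round(r["score"],2),np.round(r["position"]),"ztop %.4f"%zt,"mec",np.round(c[0],4),round(c[1],4))
E
```

```text
[ 0.44852992 -0.2599862   0.10181441] 0.06001066245226847 [-0.010588   -0.15867157  0.27953603] 22.15
wrist 0.61 [316. 258.] ztop 0.0384 mec [ 0.4489 -0.2599] 0.0119
side 0.94 [320. 425.] ztop 0.0384 mec [ 0.448  -0.2608] 0.0123
side 0.94 [411. 253.] ztop 0.0554 mec [ 0.6417 -0.0351] 0.0153
side 0.89 [395. 218.] ztop 0.0604 mec [0.6454 0.0403] 0.0197
side 0.75 [388. 196.] ztop 0.0666 mec [0.6504 0.1156] 0.0232
side 0.72 [208. 299.] ztop 0.0547 mec [ 0.3442 -0.0507] 0.0235
side 0.61 [213. 254.] ztop 0.0489 mec [0.3495 0.0122] 0.0428
```

View pics/wrist9.png

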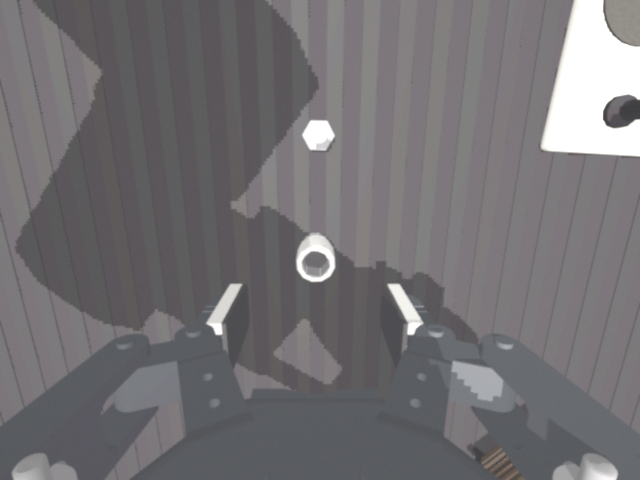

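It shows socket_24 centred between the fingers at (316,258), and socket_31 measures (0.642,-0.035) on pad 2. Grasp it.

jog_arm --targets '[[0.055, [0, 0, -0.03], 0], [0.055, [0, 0, -0.03], 0], [0.055, [0, 0, -0.019], 0], [0.055, [0, 0, 0], 0], [0.012, [0, 0, 0], 0], [0.012, [0, 0, 0], 0], [0.012, [0, 0, 0], 0], [0.012, [0, 0, 0], 0], [0.012, [0, 0, 0], 0], [0.012, [0, 0, 0], 0]]'

```text
clock: 23.6
position: [0.4495, -0.2608, 0.0244]
ee_rot: [-0.5, 0.5, -0.499, 0.501]
contact_force: [0.1, 1.3, 6.6]
width: 0.0228
```

jog_arm --targets '[[0.012, [0, 0, 0.02], 0], [0.012, [0, 0, 0.03], 0], [0.012, [0, 0, 0.04], 0], [0.012, [0, 0, 0], 0], [0.012, [0, 0, 0], 0]]'

```text
clock: 24.22
position: [0.4479, -0.26, 0.1128]
ee_rot: [0.5, -0.5, 0.5, -0.5]
contact_force: [0.3, 1.5, -0.4]
width: 0.0227
```

```bash
python3 - <<'E'
from h import *
for n in ["side"]:
    p,d=get_image(n); cv2.imwrite(f"pics/{n}10.png",p[:,:,::-1])
s=manip.get_state();print(s["position"],s["width"],s["contact_force"],s["clock"])
E
```

```text
[ 0.44765024 -0.25977695  0.11221636] 0.022795714720055857 [ 0.21039841 -0.20897857 -1.28752958] 24.275
```

View pics/side10.png

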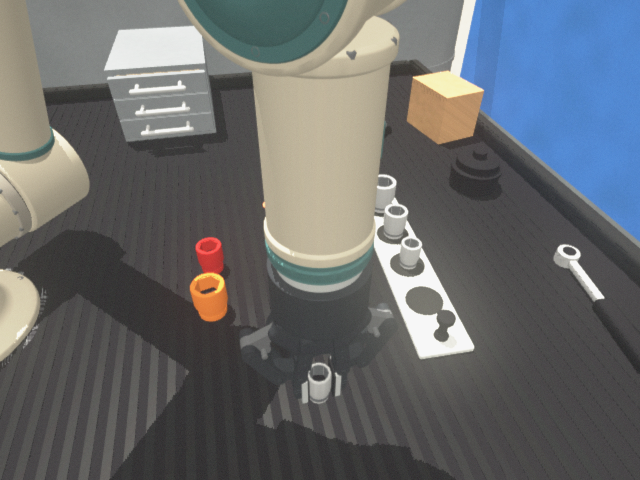

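It shows socket_24 held upright at (319,382). Next, pad 1, beside the post.

jog_arm --targets '[[0.012, [0.0271, 0.0216, 0], 0], [0.012, [0.0271, 0.0216, 0], 0], [0.012, [0.0271, 0.0216, 0], 0], [0.012, [0.0271, 0.0216, 0], 0], [0.012, [0.0271, 0.0216, 0], 0], [0.012, [0.0271, 0.0216, 0], 0], [0.012, [0.0274, 0.0214, 0], 0], [0.012, [0, 0, 0], 0]]'

```text
clock: 25.28
position: [0.6395, -0.1076, 0.1111]
ee_rot: [-0.5, 0.501, -0.5, 0.499]
contact_force: [0.3, 0.2, -0.8]
width: 0.0226
```

jog_arm --targets '[[0.012, [0, 0, -0.025], 0], [0.012, [0, 0, -0.025], 0], [0.012, [0, 0, -0.02], 0], [0.012, [0, 0, -0.004], 0], [0.012, [0, 0, 0], 0], [0.012, [0, 0, 0], 0]]'

```text
clock: 26.02
position: [0.6391, -0.1098, 0.0402]
ee_rot: [-0.5, 0.5, -0.5, 0.501]
contact_force: [0.4, -1.0, 0.0]
width: 0.0228
```

```bash
python3 - <<'E'
from h import *
for n in ["side"]:
    p,d=get_image(n); cv2.imwrite(f"pics/{n}11.png",cv2.resize(p[100:400,200:600,::-1],None,fx=2,fy=2))
s=manip.get_state();print(s["position"],s["width"],s["contact_force"],s["clock"])
E
```

```text
[ 0.63915817 -0.1097079   0.04028626] 0.023016157546065993 [-0.50024764  0.93787928 -0.07320719] 26.075
```

View pics/side11.png

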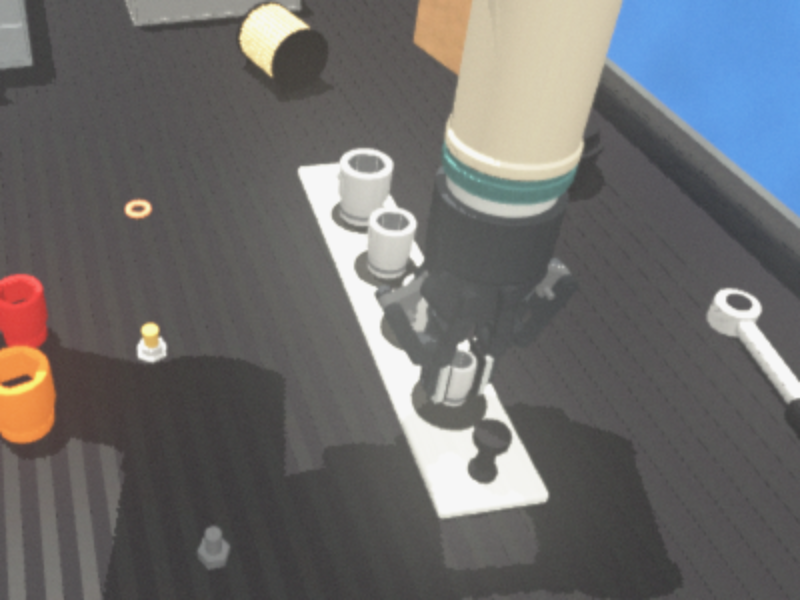

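It shows socket_24 a few mm above pad 1, at crop (452,398), with the post clear of it. Lower, release, then retreat.

jog_arm --targets '[[0.012, [0, 0, -0.002], 0], [0.012, [0, 0, -0.0015], 0], [0.012, [0, 0, 0], 0], [0.012, [0, 0, 0], 0]]'

```text
clock: 26.58
position: [0.6388, -0.1094, 0.0364]
ee_rot: [-0.5, 0.5, -0.5, 0.5]
contact_force: [-0.7, 0.1, 4.8]
width: 0.023
```

jog_arm --targets '[[0.035, [0, 0, 0], 0], [0.05, [0, 0, 0], 0], [0.065, [0, 0, 0], 0], [0.065, [0, 0, 0], 0], [0.065, [0, 0, 0.025], 0], [0.065, [0, 0, 0.04], 0], [0.065, [0, 0, 0.04], 0], [0.065, [-0.04, 0, 0.03], 0], [0.065, [-0.05, 0, 0.01], 0], [0.065, [-0.05, 0, 0], 0]]'

```text
clock: 27.82
position: [0.498, -0.1096, 0.1819]
ee_rot: [-0.5, 0.5, -0.499, 0.501]
contact_force: [-0.1, -0.7, 0.2]
width: 0.065
```

jog_arm --targets '[[0.065, [-0.05, 0, 0], 0], [0.065, [-0.05, 0, 0], 0], [0.065, [0, 0, 0], 0], [0.065, [0, 0, 0], 0]]'

```text
clock: 28.32
position: [0.3996, -0.1098, 0.1814]
ee_rot: [-0.5, 0.499, -0.499, 0.501]
contact_force: [0.6, -0.5, -0.6]
width: 0.0649
```

```bash
python3 - <<'E'
from h import *
s=manip.get_state();print(s["position"],s["width"],s["contact_force"],s["clock"])
for n in ["scene","wrist","side"]:
    p,d=get_image(n); cm=camera_model(n);P=cloud(n,d,cm);cv2.imwrite(f"pics/{n}12.png",p[:,:,::-1])
    for r in silhouettes("socket_38",n):
            m=r["mask"]&(d>0); Q=P[m]
            if len(Q)<20: continue
            zt=np.percentile(Q[:,2],97); R=Q[(Q[:,2]>zt-0.005)]
            c=cv2.minEnclosingCircle(R[:,:2].astype(np.float32))
            print(n,round(r["score"],2),np.round(r["position"]),"ztop %.4f"%zt,"mec",np.round(c[0],4),round(c[1],4))
E
```

```text
[ 0.39961112 -0.10981267  0.18138714] 0.06486193163821014 [ 0.62378776 -0.45791878 -0.58010677] 28.325
scene 0.89 [266. 307.] ztop 0.0622 mec [0.6474 0.0389] 0.0198
scene 0.67 [385. 219.] ztop 0.0493 mec [0.3497 0.0346] 0.0198
scene 0.64 [352. 194.] ztop 0.0555 mec [ 0.3448 -0.0533] 0.0243
scene 0.56 [297. 337.] ztop 0.0675 mec [0.6516 0.1138] 0.0235
scene 0.54 [245. 281.] ztop 0.0565 mec [ 0.6442 -0.0342] 0.0154
scene 0.53 [220. 255.] ztop 0.0509 mec [ 0.6391 -0.109 ] 0.0119
scene 0.35 [265. 332.] ztop 0.0131 mec [0.6454 0.0028] 0.2021
wrist 0.82 [629.  40.] ztop 0.0406 mec [0.6329 0.0367] 0.0132
wrist 0.68 [614. 137.] ztop 0.0547 mec [ 0.6374 -0.0352] 0.0147
wrist 0.68 [243.  31.] ztop 0.0484 mec [0.348  0.0364] 0.0193
wrist 0.66 [600. 227.] ztop 0.0500 mec [ 0.6374 -0.109 ] 0.0125
wrist 0.56 [243. 157.] ztop 0.0545 mec [ 0.3436 -0.0504] 0.0231
side 0.96 [211. 257.] ztop 0.0486 mec [0.348 0.034] 0.0186
side 0.85 [425. 291.] ztop 0.0502 mec [ 0.6377 -0.1095] 0.0119
side 0.8 [380. 193.] ztop 0.0666 mec [0.6485 0.1161] 0.0242
side 0.75 [207. 300.] ztop 0.0545 mec [ 0.3441 -0.051 ] 0.0235
side 0.68 [411. 254.] ztop 0.0553 mec [ 0.6422 -0.0348] 0.016
side 0.66 [394. 220.] ztop 0.0605 mec [0.6461 0.0401] 0.02
```

View pics/side12.png

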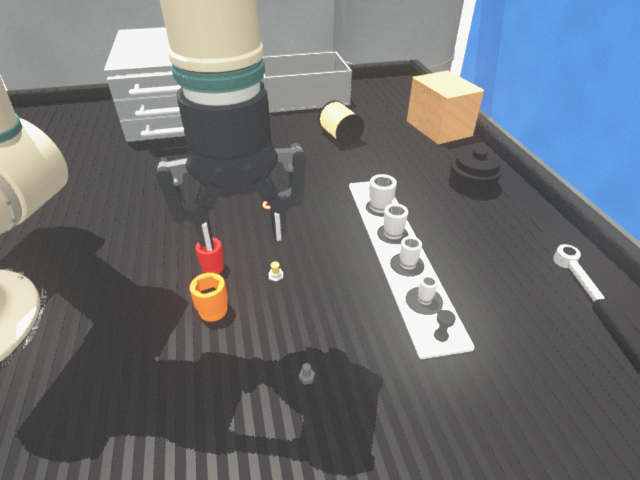

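View pics/scene12.png

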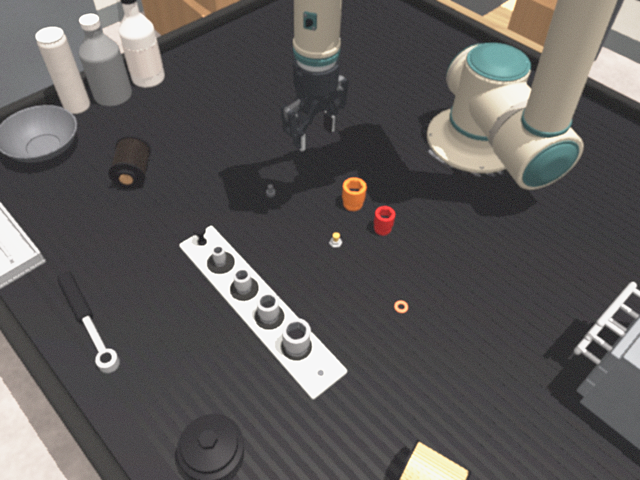

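Both views show the four sockets upright on their pads, rising in size from the post: side (427,290), (410,252), (395,220) and (382,193). The red and orange look-alikes haven't moved. Handing in.

```bash
python3 -c "
from rig import *
print(sign_off())"
```

```text
the job is handed in; nothing more can be done
None
```

All four sockets are standing upright on the tray in order from the post: 24, 31, 38, then 46 mm at the far end. I released them, moved the arm clear and handed the job in at about 29 s of the 93 s; no verdict was reported.

- **Position:** in the last scene and side images every socket was within about 2.5 mm of its pad centre, against the 12 mm allowed. The wrist camera agreed on the 24; it caught the 31 and 38 only at the edge of its picture, where they read 5 mm and more off, and it did not report the 46.
- **Height:** the tops measured 50, 55, 60 and 66.5 mm, which is each socket's height plus the 12 mm pad top. The scene camera read about 1–2 mm higher than the side camera on the 31, 38 and 46.
- **Other objects:** the red and orange look-alikes were left where they stood, and nothing was knocked over.
- **Detector:** the trained detector could not tell the socket sizes apart and once reported a pad as a socket. I identified the sockets by measured diameter and height instead.
- **Not measured:** I checked uprightness and rest only by eye in the final pictures, not by measuring tilt or speed.

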